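# Hold the portion stop against its sprung pad

## Task

Take the tallest of the three white plates out of the rack and stand it upright, fully down, in the slot of the grey cutting guide. Then slide it along the slot against the sprung pad and press steadily until the pad is pushed in by about half its travel (about 10 N), never to the end of its travel, so that the cook can tighten the screw: finish while still holding it pressed there, without letting go. Leave the other two plates, the small sauce bowl and the jar where they are.

Things in the scene. Friction and masses are not known exactly. Their poses are not given: they have to be found in the camera images.
- stop_plate: tall portion-stop plate: white plastic, 80 mm wide (its x), 12 mm thick (its y), 115 mm tall (its z), about 0.11 kg; lowest 4 mm step in to 8 mm thick. Starts upright in one of the three rack slots, told from the other two plates by its height alone. Either way round fits. Origin: centre of underside
- plate_top (a point): centre of the tall plate's top edge; below it the plate can be pinched across its 12 mm thickness
- rack: wooden rack fixed on the board, 110 mm (its x) x 160 mm (its y) x 40 mm high; three slots along its x at y = -50, 0, +50 mm, each 86 mm long, 16 mm wide, floor 10 mm above the rack's underside, each holding one white plate. Origin: centre of underside, z up
- guide: cutting guide fixed on the board: grey block, 250 mm long (its x, -120 to +130 mm), 70 mm wide (its y), 40 mm high, with one slot along its x. A steel spring housing at x = 95 to 130 mm rises to 112 mm. A thumb screw sticks out 22 mm on the -y side. Place and yaw vary; guide and rack may swap sides. Origin: on the underside, below the slot's middle line, z up
- slot_floor (a point): point on the guide slot's floor, on its middle line, at guide x = -30, z = 10 mm: a plate centred here stands 40 mm clear of the pad. The slot is 16 mm wide, widening to 28 mm over its top 6 mm, 30 mm deep, and runs from guide x = -110 to +95 mm
- pad: sprung stop pad over the +x end of the slot: rubber-faced plate 44 x 44 mm, 10 mm thick, facing the guide's -x. Origin: centre of the rubber face, at guide x = 50, z = 88 mm when free. It slides to the guide's +x against a spring of 0.8 N/mm without preload: 10 N at 12.5 mm (half), end of travel at 25 mm (guide x = 75 mm)
- short_plate: white plastic plate 80 x 12 x 55 mm (the shortest), standing in another rack slot; leave it. Origin: centre of underside
- middle_plate: white plastic plate 80 x 12 x 72 mm (middle height), standing in another rack slot; leave it. Origin: centre of underside
- sauce_bowl: small white bowl, 64 mm across, 30 mm high, on the robot's side of the board, near the middle. Origin: centre of underside
- jar: amber jar, 50 mm across, 70 mm tall, on the far side of the board, near the middle. Origin: centre of underside
Mind the look-alikes: they are no part of the job. Leave any orange look-alike of the stop_plate alone.

How it is judged (in metres and radians):
On the way, in this order (a step that is already met when the one before it is completed fails the run):
1. the tall plate stands upright in the guide's slot, fully down (z of stop_plate in the frame of guide between 0.005 and 0.015 m and y of stop_plate in the frame of guide between -0.006 and 0.006 m and x of stop_plate in the frame of guide between -0.08 and 0.045 m and angle between stop_plate's own z axis and vertical below 0.12 rad and angle between the x axis of stop_plate and the x axis of guide, either way round below 0.12 rad), for 0.2 s.
2. the plate, still down in the slot, presses the pad steadily with 6 to 14 N for a second (all of step 1 and contact force between stop_plate and pad between 6 and 14 N), for 1 s.
At the end, for the whole second after the job is handed in: Through the last second the tall plate stands in the guide's slot, its underside within 5 mm of the slot floor, within 6 mm of the slot's middle line, upright and in line with the slot within 7 degrees, held by the fingers and pressing the pad with 6 to 14 N (pad pushed in about 7.5 to 17.5 mm) (all of step 2 and contact force between the fingers and stop_plate above 1 N); the arm keeps its last pose, push and grip.
It fails at once if the pad is driven to the end of its travel (more than 24 mm) (x of pad in the frame of guide above 0.074 m).
It fails at once if another plate, the sauce bowl or the jar is moved by more than 40 mm (distance of any of short_plate, middle_plate, sauce_bowl, jar from where it was at the start of the episode above 0.04 m).
It also fails if it takes over 61 s, if anything falls off the work surface, if the arm or the gripper's body presses on something with over 40 N, if the wrist force passes 120 N, or if a joint passes its speed limit or range.

## Robot

A 6-joint arm with a two-finger parallel gripper is mounted at the origin on the work surface. World frame = base frame: x ahead of the robot, y to its left, z up, the work surface at z = 0. Lengths are in mm, angles in rad, forces in N, time in s.
With the tool pointing down it reaches from about 275 to 750 mm from the base axis. Payload 10.2 kg.
Tool frame: the origin (TCP) lies midway between the tips of the shut fingers; the grasp point (between the pads) lies grasp_offset behind it (grasp_offset is the distance from the TCP to the grasp point, in mm); x points along the fingers, z is the direction in which the jaws open and shut, and the axes are right-handed (so a half turn about x gives the same grasp; the last joint's range is limited). The gripper opens to 85 mm and grips with 20 to 120 N. Pads are 22 mm wide; open, the fingers measure 114 mm over their backs; the gripper's body (76 mm by 85 mm) begins 54 mm behind the grasp point. The pads swing forward as they close: fully open they stand 13 mm farther back than shut.
Start: joints at [0.907, 0.313, 1.498, -0, 1.331, -0.223], TCP at [224.011, 474.816, 231.294] pointing down, gripper open.
Joint ranges: [-2.94, 2.94], [-0.97, 2.17], [0.19, 2.56], [-1.23, 4.37], [0.02, 3.11], [-2.88, 2.88]. Speed limits (rad/s): [2.39, 2.39, 3.01, 3.14, 3.14, 3.14].

## Interface

Orientations are given as a unit quaternion [w, x, y, z].
In Python, from rig import sense, capture, calibration, finish_job, grasp_offset gives the robot as it stands.
- The arm moves only by the shell command python3 -m jog 'ROWS' [FORCE]. ROWS is JSON, a list of rows, each an object with "linear": the shift along the tool's x, y, z scaled (see below), a list of three; "rotation": the turn, a rotation vector about the tool's x, y, z scaled (see below), a list of three; "grip": the finger opening in mm, from 0 to 85.4. A call has 1 to 20 rows; each row is the pose to reach, as a shift and turn from the pose measured when the call began, along the tool's axes at that moment; what a row does not reach only later rows make up. The controller multiplies each number of a shift by 0.3 m and each number of a turn by 0.5 rad. A row lasts 1/12 s, in which the tool goes at most 41.7 mm and 7.16 degrees, less where a joint would pass 70% of its speed; a pose out of reach is approached as far as the arm can. A call with a number of a shift or a turn outside -1 to 1 is refused whole. A call with a gripper value outside its range is refused whole. The fingers move at their own pace and stop on an object; FORCE is the grip in N (left out, the last holds). Time passes only in rows, so rows that repeat a pose let the fingers close. It gives the time, the measured TCP pose, the force and the opening at its end, in the units of the state.
- sense(): the state, without advancing time (a new reading comes with each control period).
- capture(name): name is "scene" or "top" or "wrist"; returns (picture, depth): 420x560x3 uint8, red, green, blue; 420x560 float32, mm along the optical axis (not along the pixel's ray), 0 where there is no reading.
- calibration(name): a dict with "intrinsics" (3x3 intrinsics, pixels), "world_from_camera" (4x4, takes a point from camera to world coordinates). Camera axes: x right, y up, looking along -z (the intrinsics and any distortion apply to the point x, -y, -z); pixel columns grow to the right and rows downward; lengths in mm; the calibration is good to about 2 mm. A picture is of the moment at which its call begins: read the wrist's pose just before it. calibration takes no time and is no camera call; for the wrist camera it gives the pose at the moment of the call.
- finish_job(): hands the job in, once; it reports no verdict.
The state is a dict: "time_s": time; "joints": joint angles; "dq": joint speeds; "tau": joint torques, N m; "eef_pos": TCP position; "ee_rot": TCP orientation; "force": force on the tool from outside, world axes, zero at the start; "wrist_torque": the same for the moment, N m; "grip_width": opening from 0.0 (shut) to 1.0 (fully open).
Only numpy, scipy, OpenCV 4.12 (cv2) and the standard library are available. Lean on these libraries where they do the work, as an engineer would, in place of code of your own. Each camera call takes 0.05 s, during which the arm holds its last target.

## Working session

There is one attempt and no reset: what is moved stays moved. The work goes in short steps, Python scripts to look and compute and a shell command to move; the robot and the scene stay as the last step left them, time stands still between calls to the robot, and variables do not carry over. Pictures are saved under pics/ and viewed, and the job is handed in when it is done.

```bash
mkdir -p pics; ls; cat > h.py <<'E'
import numpy as np, cv2
from rig import sense, capture, calibration, finish_job, grasp_offset
def snap(n,f):
    c=calibration(n); im,d=capture(n)
    cv2.imwrite(f'pics/{f}.png',im[:,:,::-1]); np.savez(f'pics/{f}.npz',im=im,d=d,K=c['intrinsics'],T=c['world_from_camera'])
def load(f):
    z=np.load(f'pics/{f}.npz'); return z['im'],z['d'],z['K'],z['T']
def cloud(f):
    im,d,K,T=load(f); v,u=np.mgrid[:d.shape[0],:d.shape[1]]
    x=(u-K[0,2])/K[0,0]*d; y=(v-K[1,2])/K[1,1]*d
    P=np.stack([x,-y,-d,np.ones_like(d)],-1)@np.array(T).T
    return P[...,:3],d>0
def ray(f,u,v,z):
    im,d,K,T=load(f); r=T[:3,:3]@np.array([(u-K[0,2])/K[0,0],-(v-K[1,2])/K[1,1],-1]); o=T[:3,3]
    return o+r*(z-o[2])/r[2]
E
python3 - <<'E'
from h import *
print(sense(),grasp_offset, calibration('scene'))
for n in('scene','top','wrist'): snap(n,n+'0')
E
```

```text
pics
{'time_s': 0.0, 'joints': array([ 9.06623053e-01,  3.13449543e-01,  1.49844723e+00,  8.30811590e-07,
        1.33098109e+00, -2.23394096e-01]), 'dq': array([-0.00018229, -0.00205504,  0.00071406,  0.00038357, -0.00103932,
       -0.00093566]), 'tau': array([ 4.72365373e-04, -4.12267435e+01, -2.59746462e+01, -1.54881145e-04,
        4.06781139e-03, -2.21486846e-05]), 'eef_pos': array([223.83439511, 474.6096835 , 230.73148476]), 'ee_rot': array([ 0.59678276, -0.37875309,  0.59763922,  0.37844918]), 'force': array([-0.53074723, -0.23236068,  0.16551372]), 'wrist_torque': array([ 0.04657907, -0.02782687,  0.05581658]), 'grip_width': 0.9958526993255362} 18.700000000000003 {'intrinsics': array([[395.70637923,   0.        , 280.66265521],
       [  0.        , 395.70637923, 203.53279927],
       [  0.        ,   0.        ,   1.        ]]), 'world_from_camera': array([[ 1.47918382e-01, -5.96801555e-01,  7.88636834e-01,
         1.36359042e+03],
       [ 9.88921730e-01,  7.92482912e-02, -1.25513031e-01,
        -2.32292357e+01],
       [ 1.24082504e-02,  7.98465787e-01,  6.01912305e-01,
         7.89236146e+02],
       [ 0.00000000e+00,  0.00000000e+00,  0.00000000e+00,
         1.00000000e+00]])}
```

View pics/scene0.png

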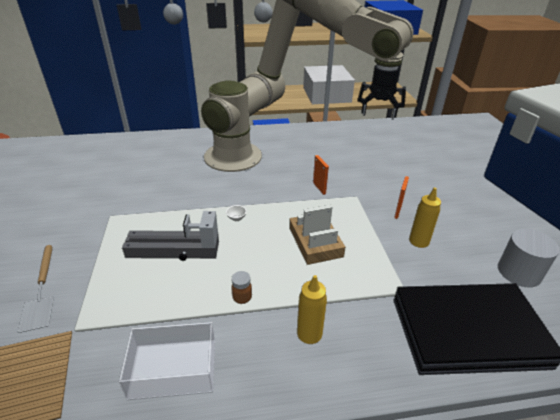

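View pics/top0.png

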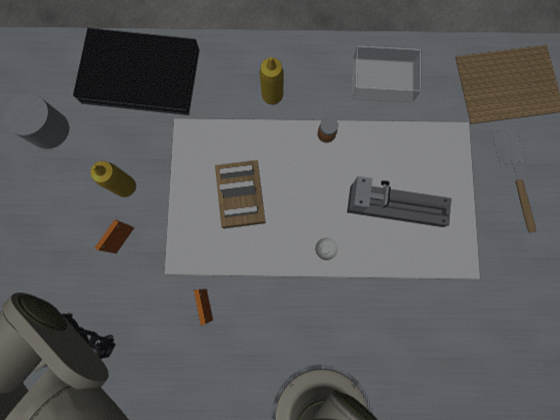

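View pics/wrist0.png

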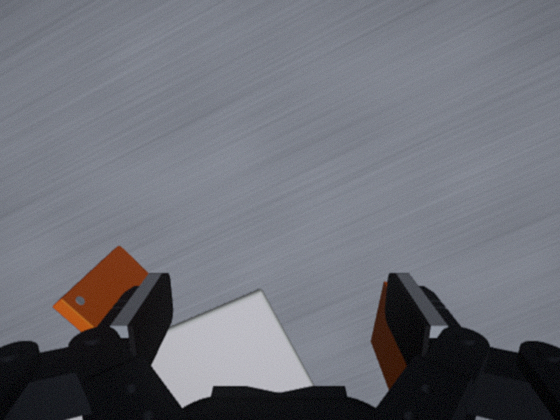

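The top view shows the rack at about (240,194) with three white plates at (237,171), (238,188) and (240,211). The guide is at (400,202) with its pad end to the left. The bowl is at (326,248), the jar at (328,129), and orange look-alikes are at (115,237) and (203,306). Next I'll enlarge a crop and measure the heights.

```bash
python3 - <<'E'
from h import *
a=cv2.imread('pics/scene0.png')[190:275,270:360]; b=cv2.imread('pics/top0.png')[150:240,200:280]
cv2.imwrite('pics/crop0.png',np.hstack([cv2.resize(a,(380,360),interpolation=2),cv2.resize(b,(320,360),interpolation=2)]))
for f in('scene0','top0'):
    P,ok=cloud(f); im=load(f)[0].astype(int)
    m=(im.min(2)>(95 if f=='top0' else 120))&(im.max(2)-im.min(2)<30)&ok&(P[...,2]>25)
    m&=(P[...,1]>0)&(P[...,1]<300)
    n,l,s,c=cv2.connectedComponentsWithStats(m.astype(np.uint8))
    for i in range(1,n):
        if s[i,4]>20: q=P[l==i]; print(f,s[i],c[i].round(),np.percentile(q,[2,98],0).round(),q[:,2].max().round())
    for uv in ((237,171),(238,188),(240,211)) if f=='top0' else ((318,218),(322,237),(303,222)): print(uv,P[uv[1],uv[0]].round(),im[uv[1],uv[0]])
E
```

```text
scene0 [258   1  14  10  76] [265.   5.] [[-1028.   162.   353.]
 [ -453.   247.   460.]] 461.0
scene0 [220   5  14  36 193] [228.  28.] [[-1604.     6.    29.]
 [-1565.    90.   235.]] 248.0
scene0 [252  16   7   8  23] [254.  20.] [[-1598.   225.   134.]
 [-1573.   264.   177.]] 178.0
scene0 [245  19   7   5  21] [247.  21.] [[-1598.   175.   133.]
 [-1566.   214.   160.]] 161.0
scene0 [266  75  18  11  53] [275.  80.] [[-189.  153.  232.]
 [-115.  221.  260.]] 261.0
scene0 [242  77  25  22 312] [254.  86.] [[-123.   63.  232.]
 [ -14.  141.  267.]] 267.0
scene0 [239 205   7  14  61] [242. 211.] [[377.   2.  26.]
 [429.  20.  44.]] 45.0
scene0 [304 205  29   8 108] [318. 208.] [[531. 171. 132.]
 [551. 247. 138.]] 139.0
scene0 [297 213   7   6  23] [300. 216.] [[491. 164.  73.]
 [543. 178. 123.]] 125.0
scene0 [309 227  30  10 137] [323. 232.] [[542. 179.  55.]
 [600. 257.  96.]] 97.0
scene0 [246 272   4  11  28] [248. 277.] [[698.   0.  78.]
 [728.   7.  84.]] 84.0
(318, 218) [545. 212. 104.] [111 116 112]
(322, 237) [598. 212.  81.] [110 113 111]
(303, 222) [545. 170.  95.] [91 94 92]
top0 [220 165  32   9 164] [236. 169.] [[582. 180.  89.]
 [601. 255.  98.]] 99.0
top0 [219 181  35   9 182] [236. 185.] [[533. 173. 132.]
 [551. 248. 142.]] 143.0
top0 [224 206  33   9 169] [240. 210.] [[483. 167.  69.]
 [501. 242.  82.]] 83.0
top0 [314 237   9  23  55] [318. 246.] [[379.   0.  26.]
 [433.  22.  45.]] 46.0
(237, 171) [587. 214.  92.] [ 98 100 102]
(238, 188) [537. 207. 124.] [57 60 58]
(240, 211) [489. 205.  81.] [136 135 138]
```

View pics/crop0.png

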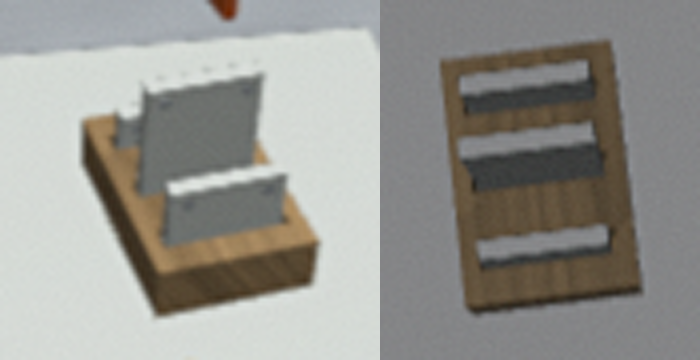

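The three candidates in the top view are:
- **(237,171):** top at z≈93
- **(238,188):** top at z≈137
- **(240,211):** top at z≈76

The crop confirms that the plate in the middle slot is the tallest. Next come the top-view measurements and the wrist camera geometry.

```bash
cat >> h.py <<'E'
from scipy.spatial.transform import Rotation as Ro
def Rtool(s=None):
    s=s or sense(); return Ro.from_quat(np.roll(s['ee_rot'],-1))
def down(yaw):
    "tool x down, jaw axis z at world yaw"
    z=np.array([np.cos(yaw),np.sin(yaw),0]); x=np.array([0,0,-1.]); return Ro.from_matrix(np.stack([x,np.cross(z,x),z],1))
def plan(pos,jawyaw,only=None):
    s=sense(); R=Rtool(s); best=None
    for y in (jawyaw,jawyaw+np.pi):
        rv=(R.inv()*down(y)).as_rotvec()
        if best is None or np.linalg.norm(rv)<np.linalg.norm(best): best=rv
    lin=R.inv().apply(np.array(pos)-s['eef_pos'])
    print('linear',(lin/300).round(4),'rot',(best/0.5).round(4),'mm',lin.round(1),'deg',np.degrees(best).round(2))
E
python3 - <<'E'
from h import *
s=sense(); R=Rtool(s); print(R.as_matrix().round(3)); c=calibration('wrist'); T=c['world_from_camera']
print('cam in tool',R.inv().apply(T[:3,3]-s['eef_pos']).round(1)); print((R.inv().as_matrix()@T[:3,:3]).round(3)); print(c['intrinsics'].round(1))
P,ok=cloud('top0'); im=load('top0')[0]
print('board z',np.median(P[250:270,180:300,2]),np.median(P[225:260,350:460,2]), 'table',np.median(P[330:370,380:540,2]), 'scene', np.median(cloud('scene0')[0][260:290,150:220,2]))
z=P[...,2]; m=(z>30)&ok&(P[...,1]<-40)&(P[...,1]>-500)&(P[...,0]>350)&(P[...,0]<720)
n,l,st,c=cv2.connectedComponentsWithStats(m.astype(np.uint8)); 
for i in range(1,n):
    if st[i,4]>300:
        q=P[l==i]; r=cv2.minAreaRect(q[:,:2].astype(np.float32)); print(st[i],r, cv2.boxPoints(r).round()); h=q[q[:,2]>90]; print('hi',np.median(h,0),len(h),h[:,2].max())
P2=P[183:192,218:256].reshape(-1,3); P2=P2[P2[:,2]>128]; print(np.median(P2,0),len(P2))
v=np.linalg.svd(P2[:,:2]-P2[:,:2].mean(0))[2][0];print('plate yaw',np.degrees(np.arctan2(v[1],v[0])))
E
python3 - <<'E'
import cv2
a=cv2.imread('pics/top0.png')[165:240,335:465]; cv2.imwrite('pics/g0.png',cv2.resize(a,None,fx=6,fy=6,interpolation=2))
E
```

```text
[[-0.001 -0.904  0.427]
 [-0.001  0.427  0.904]
 [-1.     0.    -0.001]]
cam in tool [-143.3   75.4   -0.7]
[[-0.     0.294 -0.956]
 [-0.     0.956  0.294]
 [ 1.     0.    -0.   ]]
[[366.    0.  278.6]
 [  0.  366.  208.2]
 [  0.    0.    1. ]]
board z 13.063059963133924 12.9184342000259 table 0.656114158443188 scene 12.12295506380184
[ 348  176  104   50 2820] ((530.0157470703125, -194.48507690429688), (250.50674438476562, 92.69740295410156), 81.96017456054688) [[ 467. -312.]
 [ 558. -325.]
 [ 593.  -77.]
 [ 502.  -64.]]
hi [528.71426527 -91.90542913 123.64523055] 753 129.54754678383085
[540.56240831 217.07641605 137.86154325] 170
plate yaw -109.84718322471947
```

View pics/g0.png

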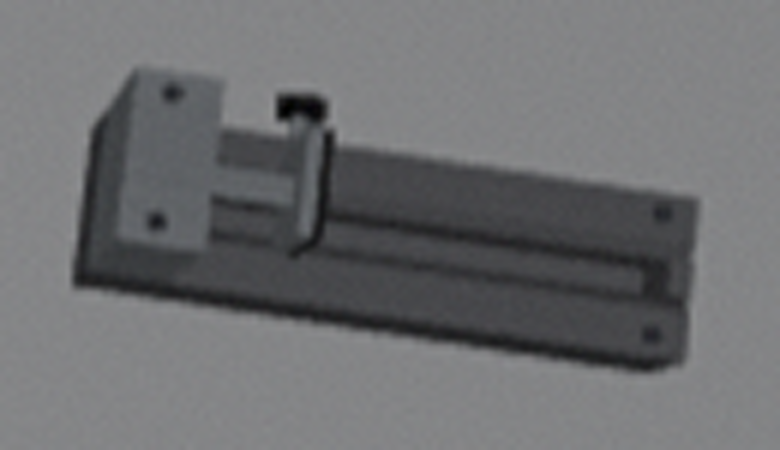

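```bash
python3 -c "
from h import *
plan([541,211,240],np.radians(7.5))"
```

```text
linear [-0.0304 -1.331  -0.3439] rot [ 1.9981e+00 -1.9000e-03  5.0000e-04] mm [  -9.1 -399.3 -103.2] deg [ 5.724e+01 -6.000e-02  1.000e-02]
```

```bash
python3 -m jog '[{"linear":[-0.005,-0.12,-0.03],"rotation":[0.2,0,0],"grip":85},{"linear":[-0.01,-0.24,-0.06],"rotation":[0.4,0,0],"grip":85},{"linear":[-0.015,-0.36,-0.09],"rotation":[0.6,0,0],"grip":70},{"linear":[-0.02,-0.48,-0.12],"rotation":[0.8,0,0],"grip":60},{"linear":[-0.025,-0.6,-0.15],"rotation":[1,0,0],"grip":45},{"linear":[-0.03,-0.72,-0.18],"rotation":[1,0,0],"grip":45}]'; python3 -c "
from h import *
plan([541,211,240],np.radians(7.5))"
```

```text
time_s: 0.65
eef_pos: [397.3, 332.3, 239.8]
ee_rot: [0.673, -0.217, 0.673, 0.217]
force: [0.3, 0.5, 1.5]
grip_width: 0.532
linear [-6.000e-04 -6.080e-01  1.522e-01] rot [ 9.877e-01 -2.300e-03  9.000e-04] mm [  -0.2 -182.4   45.7] deg [28.3  -0.07  0.03]
```

```bash
python3 -m jog '[{"linear":[0,-0.12,0.03],"rotation":[0.2,0,0],"grip":45},{"linear":[0,-0.24,0.06],"rotation":[0.4,0,0],"grip":45},{"linear":[0,-0.36,0.09],"rotation":[0.6,0,0],"grip":45},{"linear":[0,-0.48,0.12],"rotation":[0.8,0,0],"grip":45},{"linear":[0,-0.608,0.152],"rotation":[0.988,-0.002,0],"grip":45},{"linear":[0,-0.608,0.152],"rotation":[0.988,-0.002,0],"grip":45},{"linear":[0,-0.608,0.152],"rotation":[0.988,-0.002,0],"grip":45},{"linear":[0,-0.608,0.152],"rotation":[0.988,-0.002,0],"grip":45}]'; python3 -c "
from h import *
snap('wrist','w1')"
```

```text
time_s: 1.32
eef_pos: [540.5, 211.3, 239.5]
ee_rot: [0.705, -0.047, 0.706, 0.046]
force: [-0.3, -0.4, 0.4]
grip_width: 0.523
```

View pics/w1.png

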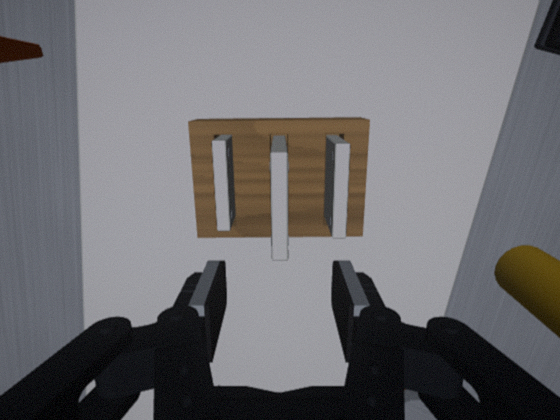

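The wrist view shows the tall plate's top edge running from about (280,150) to (280,260), between the shorter plates at (223,183) and (340,187).

```bash
python3 - <<'E'
from h import *
P,ok=cloud('w1'); im,d,K,T=load('w1')
Q=P[100:270,190:375].reshape(-1,3); ok=ok[100:270,190:375].ravel(); Q=Q[ok]
for lo,hi in((127,150),(85,105),(66,84),(40,58)):
    q=Q[(Q[:,2]>lo)&(Q[:,2]<hi)]; r=cv2.minAreaRect(q[:,:2].astype(np.float32)); print(len(q),np.median(q[:,2]).round(1),r)
    if lo==127:
        g=cv2.fitLine(q[:,:2].astype(np.float32),cv2.DIST_L2,0,.01,.01).ravel(); print(np.degrees(np.arctan2(g[1],g[0])),g[2:])
# gray threshold, ray cast of tall plate edges onto z=137
g=im.astype(int).sum(2)/3
for v in(165,190,215,240):
    row=g[v,262:300]; print(v,row.astype(int)); 
for u,v in((280,150),(280,260)): print(ray('w1',u,v,137).round(1))
E
```

```text
1909 137.6 ((540.4925537109375, 210.04983520507812), (12.78327751159668, 79.97891235351562), 7.864899158477783)
-81.985405 [539.94666 212.67133]
1602 94.6 ((565.3646850585938, 213.61361694335938), (61.74198913574219, 80.10784149169922), 8.430656433105469)
1750 77.4 ((539.1306762695312, 210.6116180419922), (110.75284576416016, 79.51873016357422), 7.345160484313965)
14932 52.7 ((540.3084106445312, 210.12635803222656), (160.4386444091797, 110.35152435302734), 8.048601150512695)
165 [ 83  89  83  79  83  84  86  92 109 139 162 161 157 157 156 162 160 160
 157 161 159 160 155 153 144 106 100  92  89  88  88  88  89  89  90  91
  86  87]
190 [ 91  86  85  82  90  90  86  80  86 130 155 158 160 158 158 158 159 160
 160 159 160 159 158 150 142 113  79  80  88  90  92  80  85  90  83  88
  91  92]
215 [ 64  60  72  70  67  74  64  63  72 113 148 157 158 160 163 153 159 159
 156 163 159 159 159 157 142 116  72  63  70  66  71  70  69  66  70  69
  64  69]
240 [162 159 161 158 161 162 164 160 143 106 132 160 157 158 159 160 159 162
 159 160 157 162 156 157 147 125 124 153 159 160 160 157 157 159 160 156
 162 158]
[535.5 250.8 137. ]
[546.2 170.9 137. ]
```

```bash
python3 -c "
from h import *
plan([540.5,210,95],np.radians(7.95))"
```

```text
linear [ 4.826e-01 -5.600e-03  4.000e-04] rot [-0.0126 -0.001   0.0006] mm [ 1.448e+02 -1.700e+00  1.000e-01] deg [-0.36 -0.03  0.02]
```

```bash
python3 -m jog '[{"linear":[0.1,-0.005,0],"rotation":[-0.012,0,0],"grip":45},{"linear":[0.2,-0.005,0],"rotation":[-0.012,0,0],"grip":45},{"linear":[0.3,-0.005,0],"rotation":[-0.012,0,0],"grip":45},{"linear":[0.4,-0.005,0],"rotation":[-0.012,0,0],"grip":45},{"linear":[0.483,-0.005,0],"rotation":[-0.012,0,0],"grip":45},{"linear":[0.483,-0.005,0],"rotation":[-0.012,0,0],"grip":45},{"linear":[0.483,-0.005,0],"rotation":[-0.012,0,0],"grip":45}]'; python3 -c "
from h import *
plan([540.5,210,95],np.radians(7.95))"
```

```text
time_s: 1.95
eef_pos: [539.6, 211.0, 95.1]
ee_rot: [0.705, -0.05, 0.706, 0.049]
force: [0.2, 0.6, 0.8]
grip_width: 0.529
linear [ 0.0002 -0.0038  0.0026] rot [ 0.0027 -0.0037  0.0005] mm [ 0.1 -1.1  0.8] deg [ 0.08 -0.1   0.02]
```

```bash
python3 -m jog '[{"linear":[0,-0.003,0.002],"rotation":[0,0,0],"grip":45},{"linear":[0,-0.003,0.002],"rotation":[0,0,0],"grip":0},{"linear":[0,-0.003,0.002],"rotation":[0,0,0],"grip":0},{"linear":[0,-0.003,0.002],"rotation":[0,0,0],"grip":0},{"linear":[0,-0.003,0.002],"rotation":[0,0,0],"grip":0},{"linear":[0,-0.003,0.002],"rotation":[0,0,0],"grip":0},{"linear":[0,-0.003,0.002],"rotation":[0,0,0],"grip":0},{"linear":[0,-0.003,0.002],"rotation":[0,0,0],"grip":0},{"linear":[0,-0.003,0.002],"rotation":[0,0,0],"grip":0},{"linear":[0,-0.003,0.002],"rotation":[0,0,0],"grip":0},{"linear":[0,-0.003,0.002],"rotation":[0,0,0],"grip":0},{"linear":[0,-0.003,0.002],"rotation":[0,0,0],"grip":0}]' 60
python3 -m jog '[{"linear":[-0.05,0,0],"rotation":[0,0,0],"grip":0},{"linear":[-0.1,0,0],"rotation":[0,0,0],"grip":0},{"linear":[-0.2,0,0],"rotation":[0,0,0],"grip":0},{"linear":[-0.3,0,0],"rotation":[0,0,0],"grip":0},{"linear":[-0.4,0,0],"rotation":[0,0,0],"grip":0},{"linear":[-0.5,0,0],"rotation":[0,0,0],"grip":0},{"linear":[-0.55,0,0],"rotation":[0,0,0],"grip":0},{"linear":[-0.55,0,0],"rotation":[0,0,0],"grip":0}]'
python3 -c "
from h import *
snap('wrist','w2');snap('scene','s2')
a=cv2.imread('pics/s2.png')[60:280,80:380];cv2.imwrite('pics/s2c.png',cv2.resize(a,None,fx=2.5,fy=2.5))"
```

```text
time_s: 2.95
eef_pos: [540.9, 210.4, 96.4]
ee_rot: [0.706, -0.05, 0.705, 0.049]
force: [-1.0, -0.3, 7.3]
grip_width: 0.133
time_s: 3.62
eef_pos: [541.8, 210.6, 265.1]
ee_rot: [0.708, -0.049, 0.703, 0.05]
force: [0.5, 0.4, -1.2]
grip_width: 0.134
```

View pics/w2.png

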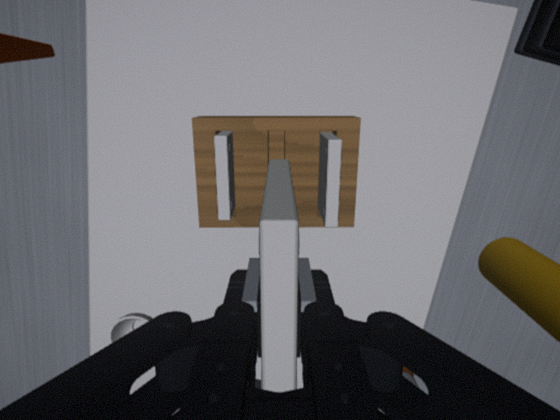

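View pics/s2c.png

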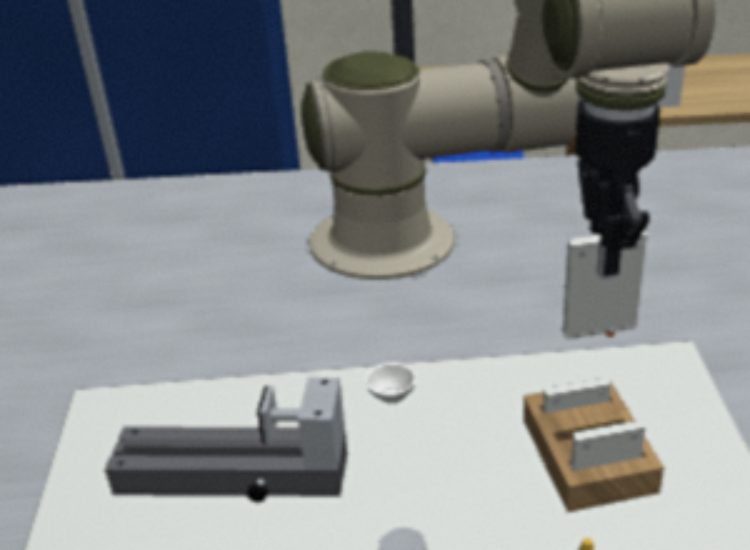

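```bash
python3 - <<'E'
from h import *
for f in('top0','scene0'):
    P,ok=cloud(f); z=P[...,2]; m=(z>46)&(z<60)&ok&(P[...,1]<-40)&(P[...,1]>-350)&(P[...,0]>440)&(P[...,0]<620)
    n,l,st,c=cv2.connectedComponentsWithStats(m.astype(np.uint8))
    i=1+np.argmax(st[1:,4]); q=P[m]; r=cv2.minAreaRect(q[:,:2].astype(np.float32)); print(r,np.median(q[:,2]))
    (cx,cy),_,_=r; yaw=np.radians(82); print('org',cx-5*np.cos(yaw),cy-5*np.sin(yaw))
    m=(z>124-8)&(z<135)&ok&(P[...,1]<-40)&(P[...,1]>-350)&(P[...,0]>440)&(P[...,0]<620);q=P[m];print(cv2.minAreaRect(q[:,:2].astype(np.float32)),np.median(q[:,2]))
plan([512,-290,320],np.radians(-8))
E
```

```text
((529.4950561523438, -194.41152954101562), (250.50674438476562, 91.6458511352539), 81.96017456054688) 52.44102543217116
org 528.7991906475435 -199.36286988472347
((531.589111328125, -109.03174591064453), (80.67713165283203, 70.89391326904297), 82.24008178710938) 124.54102916477382
((525.23486328125, -195.56918334960938), (252.68771362304688, 88.98259735107422), 79.23526000976562) 51.64132043975849
org 524.5389977764497 -200.52052369331722
((530.4453735351562, -109.86891174316406), (80.35302734375, 72.484375), 81.70499420166016) 123.52940853842085
linear [-0.1979 -1.6381 -0.3273] rot [ 5.595e-01 -8.000e-04  2.000e-04] mm [ -59.4 -491.4  -98.2] deg [ 1.603e+01 -2.000e-02  1.000e-02]
```

```bash
python3 -m jog '[{"linear":[-0.04,-0.1,-0.02],"rotation":[0,0,0],"grip":0},{"linear":[-0.08,-0.2,-0.04],"rotation":[0.06,0,0],"grip":0},{"linear":[-0.12,-0.3,-0.06],"rotation":[0.12,0,0],"grip":0},{"linear":[-0.16,-0.4,-0.08],"rotation":[0.2,0,0],"grip":0},{"linear":[-0.18,-0.5,-0.1],"rotation":[0.28,0,0],"grip":0},{"linear":[-0.18,-0.6,-0.12],"rotation":[0.35,0,0],"grip":0},{"linear":[-0.18,-0.7,-0.14],"rotation":[0.42,0,0],"grip":0},{"linear":[-0.18,-0.8,-0.16],"rotation":[0.5,0,0],"grip":0},{"linear":[-0.18,-0.9,-0.18],"rotation":[0.56,0,0],"grip":0},{"linear":[-0.18,-1,-0.2],"rotation":[0.56,0,0],"grip":0}]'; python3 -c "
from h import *
plan([505.5,-287,320],np.radians(-8))"
```

```text
time_s: 4.55
eef_pos: [522.3, -96.4, 312.4]
ee_rot: [0.704, 0.05, 0.707, -0.05]
force: [-0.1, -0.4, -1.0]
grip_width: 0.138
linear [-0.0258 -0.6367  0.034 ] rot [-0.0039 -0.0079 -0.0016] mm [  -7.7 -191.    10.2] deg [-0.11 -0.23 -0.05]
```

```bash
python3 -c "
from h import *
snap('wrist','w3a')"
python3 -m jog '[{"linear":[-0.02,-0.1,0],"rotation":[0,0,0],"grip":0},{"linear":[-0.02,-0.2,0],"rotation":[0,0,0],"grip":0},{"linear":[-0.02,-0.3,0.01],"rotation":[0,0,0],"grip":0},{"linear":[-0.02,-0.4,0.02],"rotation":[0,0,0],"grip":0},{"linear":[-0.02,-0.5,0.03],"rotation":[0,0,0],"grip":0},{"linear":[-0.02,-0.6,0.03],"rotation":[0,0,0],"grip":0},{"linear":[-0.02,-0.637,0.034],"rotation":[0,-0.008,0],"grip":0},{"linear":[-0.02,-0.637,0.034],"rotation":[0,-0.008,0],"grip":0},{"linear":[-0.02,-0.637,0.034],"rotation":[0,-0.008,0],"grip":0}]'; python3 -c "
from h import *
snap('wrist','w3')"
```

```text
time_s: 5.35
eef_pos: [504.6, -291.4, 316.8]
ee_rot: [0.704, 0.051, 0.706, -0.051]
force: [-0.4, 1.0, -1.1]
grip_width: 0.133
```

View pics/w3.png

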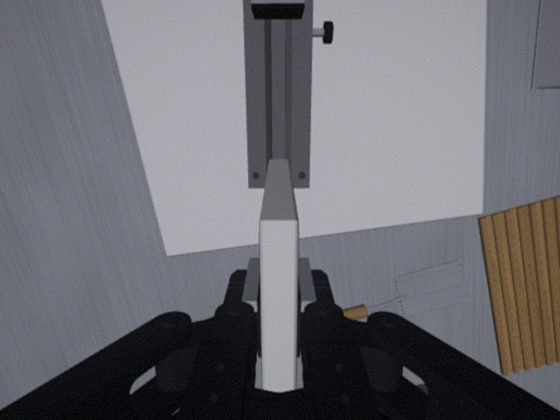

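The wrist view shows the guide body from u≈246 to 312 with its -x end at v≈188. The slot is at u≈270–292, the pad is at (278,10), and the screw is at (325,32).

```bash
python3 - <<'E'
from h import *
for f in('w3','w3a'):
    P,ok=cloud(f); z=P[...,2]; print(f)
    m=(z>47)&(z<57)&ok&(P[...,1]<-60)&(P[...,1]>-340)&(P[...,0]>440)&(P[...,0]<620)
    n,l,st,c=cv2.connectedComponentsWithStats(cv2.erode(m.astype(np.uint8),np.ones((2,2))))
    for i in range(1,n):
        if st[i,4]>150:
            q=P[l==i]; print(st[i],np.median(q,0).round(1),cv2.minAreaRect(q[:,:2].astype(np.float32)))
    yaw=np.radians(82); ex=np.array([np.cos(yaw),np.sin(yaw)]); ey=np.array([-ex[1],ex[0]])
    q=P[(z>10)&(z<60)&ok]-[518,-198,0]; gx=q[:,:2]@ex; gy=q[:,:2]@ey
    for x0 in range(-130,130,20):
        k=(abs(gx-x0)<5)&(abs(gy)<60); t=k&(q[:,2]>47); lo=k&(abs(gy)<15)&(q[:,2]<32)
        if t.sum()>50: print(x0,'body',np.percentile(gy[t],[1,99]).round(1),'slotfloor',np.percentile(gy[lo],[5,95]).round(1) if lo.sum()>5 else None, np.median(q[lo,2]).round(1), 'hi z',np.median(q[t,2]).round(1), 'xmin',gx[t].min().round(1))
    k=(abs(gy)<40)&(q[:,2]>47)&(abs(gx)<200); print('x range',np.percentile(gx[k],[0.2,99.8]))
    k=ok&(z>70)&(z<135); q=P[k]-[518,-198,0]; gx=q[:,:2]@ex; gy=q[:,:2]@ey; k=(abs(gy)<60)&(gx>20)&(gx<150); 
    if k.sum()>20: print('hi',k.sum(),np.percentile(gx[k],[0.5,5,50,99]).round(1),np.percentile(gy[k],[1,99]).round(1),np.percentile(q[k,2],[1,50,99]))
E
```

```text
w3
[ 244    0   28  189 3907] [ 491.9 -214.    52.6] ((492.0594787597656, -219.3189697265625), (192.29640197753906, 25.866580963134766), 81.96842193603516)
[ 287    0   26  189 3945] [ 535.5 -220.6   52.7] ((535.0958251953125, -225.8251953125), (192.23263549804688, 25.482295989990234), 82.07858276367188)
-110 body [-33.1  36.2] slotfloor None nan hi z 53.0 xmin -115.0
-90 body [-32.7  35.6] slotfloor [-6.3  9.2] 22.8 hi z 52.6 xmin -94.5
-70 body [-32.4  36.1] slotfloor [-6.3  9. ] 22.8 hi z 52.5 xmin -75.0
-50 body [-33.   36.5] slotfloor [-6.3  8.8] 22.7 hi z 52.5 xmin -55.0
-30 body [-32.7  35.9] slotfloor [-6.3  8.7] 22.7 hi z 52.6 xmin -34.7
-10 body [-33.3  36.3] slotfloor [-6.3  9.5] 22.7 hi z 52.5 xmin -14.9
10 body [-32.9  35.7] slotfloor [-6.3  9.3] 22.8 hi z 52.6 xmin 5.0
30 body [-32.5  36.1] slotfloor [-6.3  9.1] 22.7 hi z 52.5 xmin 25.0
50 body [-33.   36.4] slotfloor [-6.3  8.9] 22.8 hi z 52.6 xmin 45.0
70 body [-32.7  36. ] slotfloor None nan hi z 52.6 xmin 65.1
x range [-120.69411597   70.34975632]
hi 1024 [48.7 48.8 49.2 55.4] [-19.7  23.1] [ 78.92888156 120.48907656 124.25067327]
w3a
[ 297  189   22   81 1013] [ 546.3 -165.6   52.7] ((542.858154296875, -176.61434936523438), (100.64020538330078, 23.73512077331543), 82.10469818115234)
-10 body [-33.3  36.2] slotfloor None nan hi z 52.8 xmin -14.6
10 body [-32.9 -13.9] slotfloor None nan hi z 52.8 xmin 5.1
30 body [-33.4  36.1] slotfloor None nan hi z 52.8 xmin 25.2
50 body [-33.1  36.4] slotfloor None nan hi z 52.6 xmin 45.0
70 body [-33.3  35.9] slotfloor None nan hi z 52.6 xmin 65.1
x range [-25.14195047 129.16008206]
hi 3029 [ 50.3  58.7 116.3 129.1] [-32.9  35.9] [ 73.07470905 124.42595759 126.44630205]
  return _methods._mean(a, axis=axis, dtype=dtype,
  ret = ret.dtype.type(ret / rcount)
```

View pics/w3a.png

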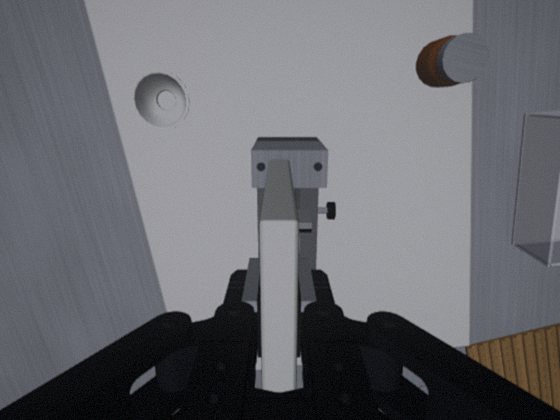

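```bash
python3 - <<'E'
from h import *
s=sense(); R=Rtool(s); P,ok=cloud('w3')
q=R.inv().apply(P[ok]-s['eef_pos'])
k=(abs(q[:,2])<12)&(abs(q[:,1])<55)&(q[:,0]<75)&(q[:,0]>-60); q=q[k]
t=q[(q[:,0]<-35)&(q[:,0]>-50)]; print(len(t),np.median(t[:,0]),np.percentile(t,[1,99],0).round(1)); r=cv2.minAreaRect(t[:,1:].astype(np.float32)); print(r)
e=q[(q[:,1]>30)&(q[:,0]>-35)]; 
for x in range(-30,75,15):
    a=e[abs(e[:,0]-x)<4]; 
    if len(a): print(x,np.percentile(a[:,1],[50,98]).round(1),np.percentile(a[:,2],[1,99]).round(1))
print('lowest',q[:,0].max())
yaw=np.radians(82);ex=np.array([np.cos(yaw),np.sin(yaw)])
g=np.array([516.4,-198.5])-30*ex; print(g)
plan([*g,105],np.radians(-8)); plan([*g,96],np.radians(-8))
E
```

```text
8294 -40.5846745507161 [[-49.  -22.3 -11. ]
 [-36.   38.7  10.9]]
((7.67803955078125, -0.7757225036621094), (63.40668487548828, 23.821863174438477), 11.847297668457031)
-30 [38.7 39. ] [-6.3  5.2]
-15 [38.7 39.1] [-6.3  5.2]
0 [38.6 39. ] [-6.4  5.1]
15 [38.7 39. ] [-6.2  5.2]
30 [38.7 39. ] [-6.3  5. ]
45 [38.8 39. ] [-6.3  5.3]
60 [38.7 38.9] [-6.2  5.2]
lowest 67.4395048821957
[ 512.22480697 -228.20804206]
linear [ 0.7079  0.2102 -0.0043] rot [-0.008  -0.0035  0.0005] mm [212.4  63.1  -1.3] deg [-0.23 -0.1   0.01]
linear [ 0.7379  0.2102 -0.0042] rot [-0.008  -0.0035  0.0005] mm [221.4  63.1  -1.3] deg [-0.23 -0.1   0.01]
```

```bash
python3 -m jog '[{"linear":[0,0.1,-0.003],"rotation":[-0.008,-0.003,0],"grip":0},{"linear":[0,0.2,-0.003],"rotation":[-0.008,-0.003,0],"grip":0},{"linear":[0.1,0.21,-0.003],"rotation":[-0.008,-0.003,0],"grip":0},{"linear":[0.2,0.21,-0.003],"rotation":[-0.008,-0.003,0],"grip":0},{"linear":[0.3,0.21,-0.003],"rotation":[-0.008,-0.003,0],"grip":0},{"linear":[0.4,0.21,-0.003],"rotation":[-0.008,-0.003,0],"grip":0},{"linear":[0.5,0.21,-0.003],"rotation":[-0.008,-0.003,0],"grip":0},{"linear":[0.57,0.21,-0.003],"rotation":[-0.008,-0.003,0],"grip":0},{"linear":[0.57,0.21,-0.003],"rotation":[-0.008,-0.003,0],"grip":0},{"linear":[0.57,0.21,-0.003],"rotation":[-0.008,-0.003,0],"grip":0},{"linear":[0.57,0.21,-0.003],"rotation":[-0.008,-0.003,0],"grip":0}]'; python3 - <<'E'
from h import *
snap('wrist','w4')
yaw=np.radians(82);ex=np.array([np.cos(yaw),np.sin(yaw)]);ey=np.array([-ex[1],ex[0]])
s=sense(); print((s['eef_pos'][:2]-[516.4,-198.5])@ex,(s['eef_pos'][:2]-[516.4,-198.5])@ey, s['eef_pos'])
P,ok=cloud('w4'); q=P[ok]-[516.4,-198.5,0]; gx=q[:,:2]@ex; gy=q[:,:2]@ey; z=q[:,2]
for x0 in (10,20,30,40):
    k=(abs(gx-x0)<5)&(abs(gy)<60); t=k&(z>47)&(z<57); lo=k&(abs(gy)<15)&(z<32)
    if t.sum()>20: print(x0,np.percentile(gy[t],[1,99]).round(1),np.percentile(gy[lo],[5,95]) if lo.sum()>5 else None)
k=(abs(gx-9)<4)&(abs(gy)<12)&(z>76);print('plate end',k.sum(),np.percentile(gx[k],[2,98]),np.percentile(gy[k],[1,99]),np.percentile(z[k],[0,100]))
plan([*(np.array([516.4,-198.5])-30*ex-0.5*ey),96],np.radians(-8))
E
```

```text
time_s: 6.32
eef_pos: [513.5, -228.0, 148.1]
ee_rot: [0.706, 0.048, 0.705, -0.05]
force: [0.3, 0.1, -0.1]
grip_width: 0.132
-29.859430533069993 -1.2676832422246038 [ 513.4997167  -228.24526802  148.31772082]
10 [-34.4  34.5] [-7.13879216  7.50971152]
20 [-34.5  34.7] [-7.05510556  7.42781591]
30 [-34.4  34.5] [-6.98201358  7.34679227]
40 [-34.4  34.4] [-6.92476572  7.25354775]
plate end 2390 [ 5.37539666 10.04355853] [-6.43305801  5.22043256] [ 81.55230514 190.87742649]
linear [ 0.1744 -0.0002 -0.003 ] rot [0.0016 0.0052 0.0034] mm [52.3 -0.1 -0.9] deg [0.04 0.15 0.1 ]
```

View pics/w4.png

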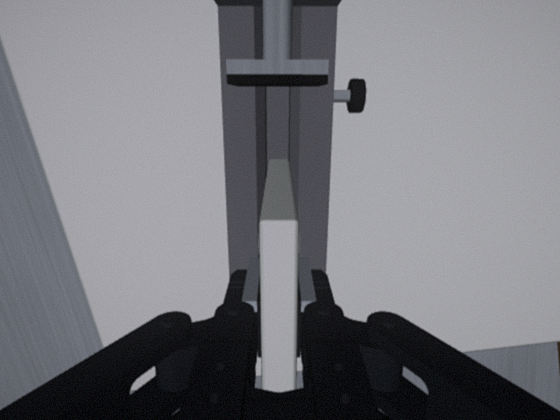

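The plate is over the slot, about 0.7 mm off its middle. I'll correct that and lower it slowly.

```bash
python3 -m jog '[{"linear":[0.02,0,-0.0025],"rotation":[0.002,0.005,0.003],"grip":0},{"linear":[0.04,0,-0.0025],"rotation":[0.002,0.005,0.003],"grip":0},{"linear":[0.06,0,-0.0025],"rotation":[0.002,0.005,0.003],"grip":0},{"linear":[0.08,0,-0.0025],"rotation":[0.002,0.005,0.003],"grip":0},{"linear":[0.1,0,-0.0025],"rotation":[0.002,0.005,0.003],"grip":0},{"linear":[0.12,0,-0.0025],"rotation":[0.002,0.005,0.003],"grip":0},{"linear":[0.14,0,-0.0025],"rotation":[0.002,0.005,0.003],"grip":0},{"linear":[0.15,0,-0.0025],"rotation":[0.002,0.005,0.003],"grip":0},{"linear":[0.16,0,-0.0025],"rotation":[0.002,0.005,0.003],"grip":0},{"linear":[0.16,0,-0.0025],"rotation":[0.002,0.005,0.003],"grip":0},{"linear":[0.16,0,-0.0025],"rotation":[0.002,0.005,0.003],"grip":0}]'; python3 - <<'E'
from h import *
s=sense();print(s['eef_pos'],s['force'])
yaw=np.radians(82);ex=np.array([np.cos(yaw),np.sin(yaw)]);ey=np.array([-ex[1],ex[0]])
print((s['eef_pos'][:2]-[516.4,-198.5])@ex,(s['eef_pos'][:2]-[516.4,-198.5])@ey)
plan([*(np.array([516.4,-198.5])-30*ex-0.5*ey),96],np.radians(-8))
E
```

```text
time_s: 7.28
eef_pos: [512.9, -228.3, 100.4]
ee_rot: [0.705, 0.049, 0.705, -0.049]
force: [-0.1, -0.5, -2.2]
grip_width: 0.134
[ 512.93400458 -228.28282281  100.37796434] [-0.12800784 -0.50428344 -2.20215529]
-29.975351757258903 -0.7127032192162381
linear [ 0.0146 -0.0001 -0.0007] rot [-0.0004  0.0004  0.0005] mm [ 4.4 -0.  -0.2] deg [-0.01  0.01  0.01]
```

In the slot without contact, about 4 mm above the floor. I'll lower it until the floor pushes back.

```bash
python3 -m jog '[{"linear":[0.005,0,0],"rotation":[0,0,0],"grip":0},{"linear":[0.008,0,0],"rotation":[0,0,0],"grip":0},{"linear":[0.011,0,0],"rotation":[0,0,0],"grip":0},{"linear":[0.011,0,0],"rotation":[0,0,0],"grip":0},{"linear":[0.011,0,0],"rotation":[0,0,0],"grip":0}]'; python3 -m jog '[{"linear":[0.002,0,0],"rotation":[0,0,0],"grip":0},{"linear":[0.004,0,0],"rotation":[0,0,0],"grip":0},{"linear":[0.004,0,0],"rotation":[0,0,0],"grip":0},{"linear":[0.004,0,0],"rotation":[0,0,0],"grip":0}]'
```

```text
time_s: 7.7
eef_pos: [512.9, -228.3, 97.1]
ee_rot: [0.705, 0.049, 0.705, -0.049]
force: [-0.7, -0.0, -1.8]
grip_width: 0.131
time_s: 8.03
eef_pos: [513.1, -228.4, 96.4]
ee_rot: [0.706, 0.049, 0.705, -0.05]
force: [-0.7, 1.2, 5.8]
grip_width: 0.135
```

```bash
python3 -m jog '[{"linear":[-0.003,0,0],"rotation":[0,0,0],"grip":0},{"linear":[-0.004,0.01,0],"rotation":[0,0,0],"grip":0},{"linear":[-0.004,0.03,0],"rotation":[0,0,0],"grip":0},{"linear":[-0.004,0.05,0],"rotation":[0,0,0],"grip":0},{"linear":[-0.004,0.07,0],"rotation":[0,0,0],"grip":0},{"linear":[-0.004,0.09,0],"rotation":[0,0,0],"grip":0},{"linear":[-0.004,0.11,0],"rotation":[0,0,0],"grip":0},{"linear":[-0.004,0.12,0],"rotation":[0,0,0],"grip":0},{"linear":[-0.004,0.12,0],"rotation":[0,0,0],"grip":0},{"linear":[-0.004,0.12,0],"rotation":[0,0,0],"grip":0},{"linear":[-0.004,0.12,0],"rotation":[0,0,0],"grip":0}]'; python3 - <<'E'
from h import *
snap('wrist','w5'); s=sense();
yaw=np.radians(82);ex=np.array([np.cos(yaw),np.sin(yaw)]);ey=np.array([-ex[1],ex[0]])
g=s['eef_pos'][:2]-[516.4,-198.5]; print(g@ex,g@ey,s['eef_pos'][2],'fx',s['force'][:2]@ex,s['force'])
plan([*(np.array([516.4,-198.5])+23.6*ex-0.5*ey),97],np.radians(-8))
E
```

```text
time_s: 8.95
eef_pos: [518.1, -192.9, 97.6]
ee_rot: [0.706, 0.049, 0.705, -0.05]
force: [0.4, -0.0, -1.6]
grip_width: 0.136
5.6789355400897845 -0.9360526226344467 97.60153963061916 fx 0.3254715306550416 [-0.73765069  0.43234017 -1.88536994]
linear [ 0.002   0.0597 -0.0015] rot [-0.0011  0.0019  0.0014] mm [ 0.6 17.9 -0.4] deg [-0.03  0.05  0.04]
```

View pics/w5.png

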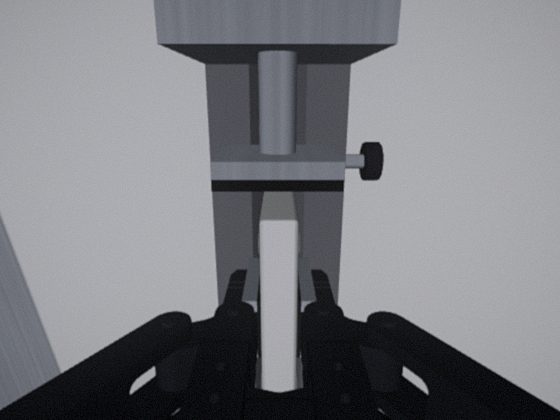

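The plate's edge at (280,195) is still a few mm short of the pad's black face at v≈187, with free sliding force around 0. I'll press in steps.

```bash
cat > st.py <<'E'
from h import *
s=sense();yaw=np.radians(82);ex=np.array([np.cos(yaw),np.sin(yaw)]);ey=np.array([-ex[1],ex[0]])
g=s['eef_pos'][:2]-[516.4,-198.5]; print('gx',(g@ex).round(2),'gy',(g@ey).round(2),'z',s['eef_pos'][2].round(2),'fx',(s['force'][:2]@ex).round(2),'fy',(s['force'][:2]@ey).round(2),s['force'].round(1))
plan([*(np.array([516.4,-198.5])+23.6*ex-0.5*ey),97],np.radians(-8))
E
python3 -m jog '[{"linear":[0,0.01,-0.001],"rotation":[0,0,0],"grip":0},{"linear":[0,0.02,-0.001],"rotation":[0,0,0],"grip":0},{"linear":[0,0.03,-0.001],"rotation":[0,0,0],"grip":0},{"linear":[0,0.04,-0.001],"rotation":[0,0,0],"grip":0},{"linear":[0,0.04,-0.001],"rotation":[0,0,0],"grip":0},{"linear":[0,0.04,-0.001],"rotation":[0,0,0],"grip":0}]' 90; python3 st.py
```

```text
time_s: 9.5
eef_pos: [519.5, -181.5, 97.7]
ee_rot: [0.706, 0.049, 0.705, -0.05]
force: [-2.2, -5.7, -2.3]
grip_width: 0.128
gx 17.29 gy -0.65 z 97.65 fx -5.96 fy 1.37 [-2.2 -5.7 -2.3]
linear [ 0.0021  0.021  -0.0005] rot [-0.0003  0.002   0.0037] mm [ 0.6  6.3 -0.2] deg [-0.01  0.06  0.11]
```

```bash
python3 -m jog '[{"linear":[0,0.005,0],"rotation":[0,0,0],"grip":0},{"linear":[0,0.01,0],"rotation":[0,0,0],"grip":0},{"linear":[0,0.015,0],"rotation":[0,0,0],"grip":0},{"linear":[0,0.019,0],"rotation":[0,0,0],"grip":0},{"linear":[0,0.019,0],"rotation":[0,0,0],"grip":0},{"linear":[0,0.019,0],"rotation":[0,0,0],"grip":0},{"linear":[0,0.019,0],"rotation":[0,0,0],"grip":0}]'; python3 st.py;python3 - <<'E'
from h import *
snap('wrist','w6');snap('scene','s6')
a=cv2.imread('pics/s6.png')[60:280,80:380];cv2.imwrite('pics/s6c.png',cv2.resize(a,None,fx=2.5,fy=2.5))
yaw=np.radians(82);ex=np.array([np.cos(yaw),np.sin(yaw)]);ey=np.array([-ex[1],ex[0]])
for f in('w5','w6'):
    P,ok=cloud(f); q=P[ok]-[516.4,-198.5,0]; gx=q[:,:2]@ex; gy=q[:,:2]@ey; z=q[:,2]
    k=(abs(gy)>9)&(abs(gy)<20)&(z>95)&(z<124)&(gx>44)&(gx<90); print(f,'pad x',np.percentile(gx[k],[1,5,50]).round(1))
    k=(abs(gy)<30)&(abs(z-124)<3)&(gx>80); print('housing', np.percentile(gx[k],[1,99]).round(1))
E
```

```text
time_s: 10.08
eef_pos: [520.1, -177.0, 97.8]
ee_rot: [0.706, 0.048, 0.705, -0.051]
force: [-3.4, -8.8, -2.6]
grip_width: 0.128
gx 21.81 gy -0.67 z 97.75 fx -9.18 fy 2.1 [-3.4 -8.8 -2.6]
linear [ 0.0025  0.006  -0.0006] rot [-0.      0.0024  0.0083] mm [ 0.7  1.8 -0.2] deg [-0.    0.07  0.24]
w5 pad x [49.9 50.5 56.8]
housing [ 94.7 106.1]
w6 pad x [61.2 61.8 68.5]
housing [ 95.1 122.1]
```

View pics/w6.png

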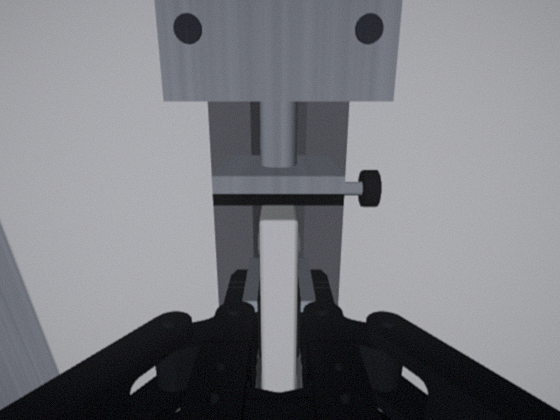

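View pics/s6c.png

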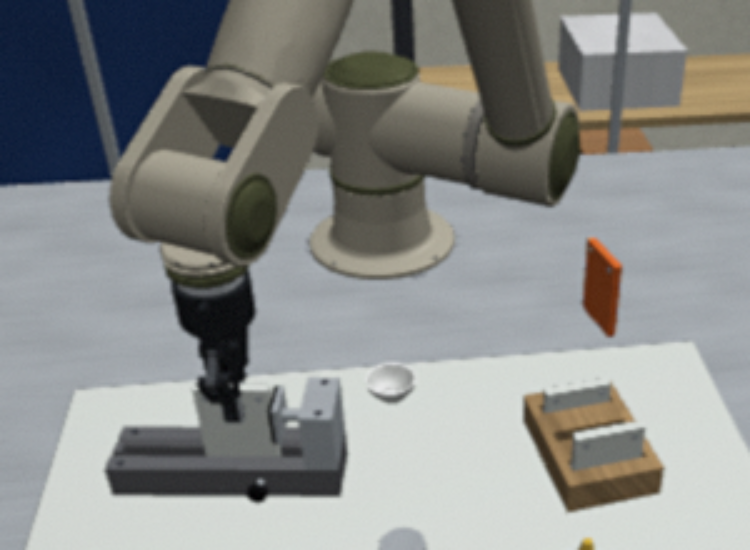

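The pad is pushed in 11.3 mm (about 9 N) by depth, and the wrist reads 9.2 N, so the two agree. I'll add 1 mm, correct the small tilt, and hold.

```bash
python3 -m jog '[{"linear":[0.001,0.005,0],"rotation":[0,0,0.006],"grip":0},{"linear":[0.001,0.005,0],"rotation":[0,0,0.006],"grip":0},{"linear":[0.001,0.005,0],"rotation":[0,0,0.006],"grip":0},{"linear":[0.001,0.005,0],"rotation":[0,0,0.006],"grip":0},{"linear":[0.001,0.005,0],"rotation":[0,0,0.006],"grip":0},{"linear":[0.001,0.005,0],"rotation":[0,0,0.006],"grip":0},{"linear":[0.001,0.005,0],"rotation":[0,0,0.006],"grip":0},{"linear":[0.001,0.005,0],"rotation":[0,0,0.006],"grip":0},{"linear":[0.001,0.005,0],"rotation":[0,0,0.006],"grip":0},{"linear":[0.001,0.005,0],"rotation":[0,0,0.006],"grip":0},{"linear":[0.001,0.005,0],"rotation":[0,0,0.006],"grip":0},{"linear":[0.001,0.005,0],"rotation":[0,0,0.006],"grip":0},{"linear":[0.001,0.005,0],"rotation":[0,0,0.006],"grip":0},{"linear":[0.001,0.005,0],"rotation":[0,0,0.006],"grip":0},{"linear":[0.001,0.005,0],"rotation":[0,0,0.006],"grip":0},{"linear":[0.001,0.005,0],"rotation":[0,0,0.006],"grip":0},{"linear":[0.001,0.005,0],"rotation":[0,0,0.006],"grip":0},{"linear":[0.001,0.005,0],"rotation":[0,0,0.006],"grip":0}]'; python3 st.py;python3 - <<'E'
from h import *
snap('wrist','w7')
yaw=np.radians(82);ex=np.array([np.cos(yaw),np.sin(yaw)]);ey=np.array([-ex[1],ex[0]])
P,ok=cloud('w7'); q=P[ok]-[516.4,-198.5,0]; gx=q[:,:2]@ex; gy=q[:,:2]@ey; z=q[:,2]
k=(abs(gy)>9)&(abs(gy)<20)&(z>95)&(z<124)&(gx>44)&(gx<90); print('pad x',np.percentile(gx[k],[1,5,50]).round(1))
s=sense(); t=Rtool(s).inv().apply(P[ok]-s['eef_pos']); k=(abs(t[:,2])<5)&(abs(t[:,1])<35)&(z>125)&(z<150); print('plate top z',np.percentile(z[k],[10,50,90]).round(1),k.sum())
k=(abs(t[:,2])<5)&(abs(t[:,1]-25)<8)&(z>125)&(z<150);print(np.median(z[k]))
E
```

```text
time_s: 11.68
eef_pos: [520.1, -176.8, 97.7]
ee_rot: [0.706, 0.048, 0.705, -0.051]
force: [-2.7, -8.5, -1.5]
grip_width: 0.128
gx 22.02 gy -0.69 z 97.71 fx -8.83 fy 1.46 [-2.7 -8.5 -1.5]
linear [ 0.0024  0.0053 -0.0006] rot [0.     0.0028 0.0071] mm [ 0.7  1.6 -0.2] deg [0.   0.08 0.2 ]
pad x [61.3 62.  68.7]
plate top z [138.1 138.8 139.5] 4863
138.78509319667285
```

```bash
python3 -c "
from h import *
print(finish_job()); print(sense()['force'],sense()['time_s'])"
```

```text
the job is handed in; nothing more can be done
None
the job is handed in; nothing more can be done
```

I took the tall plate from the middle rack slot, stood it fully down in the guide's slot and slid it against the sprung pad. I handed the job in while still gripping and pressing, at about 11.7 s; no verdict was reported.

**Pad:** by depth the pad was pushed in about 11.4 mm, which is about 9.1 N. The wrist force read 8.8 N, so the two agree to about 0.3 N. I held that press for about 1.5 s before handing in.

**Last adjustment:** I asked for 1.5 mm more push to get nearer 10 N, but the tool moved only about 0.2 mm. The press therefore stayed near 9 N, inside the 6–14 N band.

**Plate:** I lowered it until the floor pushed back with about 6 N, then lifted it about 1 mm for the slide. It finished about 1.3 mm above the slot floor, under 1 mm off the slot's middle line and upright within about 0.3°.

**Other objects:** the last scene picture showed both other plates and the bowl where they were. The jar was only partly in the enlarged crop I viewed, but the arm stayed clear of it.

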